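# Lock the index plate with the ball-lock pin

## Task

Lock the index plate in its fork with the ball-lock pin: turn the plate the shorter way round until the hole in its lug lines up with the holes of the fork, take the pin from its stand with both side buttons squeezed, slide it down through fork and lug until its collar sits on the fork, and let go so that the buttons spring out and the balls lock. Leave the loose tools lying where they are.

Things in the scene. Friction and masses are not known exactly. Their poses are not given: they have to be found in the camera images.
- index_base: Fixed rotary index fixture: grey pedestal on a dark round foot (radius 62 mm), an aluminium fork on its own -x side. Origin on the vertical hub axis at table height, z up. The fork spans 70 to 123 mm from the hub axis, 44 mm wide: two level ears joined by an upright web at the outer end, open to both sides so that the plate's lug passes between them from either side.
- fork_hole (a point): Centre of the top mouth of the hole in the fork's upper ear, 85 mm from the hub axis, 62 mm above the table; axes as index_base. Upper ear 54 to 62 mm high, lower ear 34 to 42 mm; both have a vertical 17 mm through hole here. 24 mm of free space below the lower ear.
- index_plate (a joint): Angle of the index plate about the vertical hub axis, rad, growing counter-clockwise from above; 0 when the lug is in the fork with the holes in line. Turns endlessly, without stops; stays where it is left (friction 0.05 N m). Starts within 1.4 rad either side of 0; must not pass 2 rad either way (the long way round).
- lug_hole (a point): Centre of the top mouth of the 17 mm through hole in the plate's lug, 85 mm from the hub axis, 52 mm high. The steel plate is a disc of radius 58 mm, 44 to 52 mm high; its one lug is 36 mm wide and reaches out to 103 mm. Opposite the lug a small aluminium nest block stands 10 mm high on the plate, 33 to 51 mm from the axis.
- knob_grip (a point): On the hub axis, 78 mm above the table, 10 mm below the top of the black bar knob fixed on the plate: bar 40 mm long, 12 mm wide, 57 to 88 mm high, on a skirt of radius 18 mm that ends at 57 mm. The bar lies along the hub-to-lug line, this point's x axis (lug on the -x side); grip it across its 12 mm (y).
- pin_stand: Fixed aluminium storage stand for the pin, 56 x 56 mm deck (dark foot 72 x 60 mm), top at 56 mm, with a 17 mm through hole in its centre. The deck is 26 mm thick and open below, so the pin sits locked in it until its buttons are squeezed. Origin at table height under the hole.
- lock_pin: Ball-lock pin, about 0.1 kg, upright in the stand at first. Origin: centre of the underside of its collar, z up along the pin. Collar 30 mm diameter, 0 to 4 mm; neck 20 mm diameter to 14 mm; black square handle 26 x 26 mm from 14 to 44 mm, a steel push button on its +y and its -y face. Steel shank downward, 14 mm diameter, 42 mm long, the last 8 mm tapered to 6 mm. Any turn about z will do.
- pin_grip (a point): Middle of the pin's handle between its two buttons, 29 mm above the collar's underside; axes as lock_pin. The buttons are 16 mm wide and reach from 20 to 38 mm. Across them (along y) the handle measures 36 mm, squeezed 28 mm.
- pin_balls (a point): On the pin's axis between its two locking balls, 32 mm below the collar's underside. Each ball stands 4 mm out of the shank on the +y or -y side (22 mm across), which cannot pass a 17 mm hole; with the buttons pressed they lie inside the shank. With the pin home in the fork the balls are 2 mm clear below the lower ear.
- pin_button_a (a joint): Travel of the +y button, m: 0 out (its ball out, locking), 0.004 fully pressed (ball in). Spring of 3 N when out, 6 N when pressed; it moves its ball directly.
- pin_button_b (a joint): The same for the -y button.
- spanner: Loose steel open-ended spanner, 19 x 134 x 4 mm, lying flat between stand and fixture; to be left alone.
- calliper: Loose calliper, 68 x 218 x 11 mm, lying flat near the front edge; to be left alone.
- jig_block_2: Loose aluminium jig block with drilled seats, 36 x 75 x 18 mm, near the front edge; to be left alone.
- pin_press: Fixed green bench press at the right rear, beyond the stand, to be kept clear of on the way over: 128 mm wide (y), 345 mm high with its lever; its foot reaches 71 mm towards the robot from its origin, 99 mm away from it. Origin at table height.
Not all that is in view belongs to the job. Leave any green or turquoise look-alike of the lock_pin alone.

How it is judged:
By the outcome, as a careful person would: the job done as asked, in the order asked, and still so for the second after the job is handed in, with the robot touching nothing.
It also fails if it takes over 56 s, if anything falls off the work surface, if the arm or the gripper's body presses on something with over 40 N, if the wrist force passes 120 N, or if a joint passes its speed limit or range.

## Robot

A 6-joint arm with a two-finger parallel gripper is mounted at the origin on a cart in front of the work surface, level with it; the furniture and walls round the work are solid. World frame = base frame: x ahead of the robot, y to its left, z up, the work surface at z = 0. Lengths are in m, angles in rad, forces in N, time in s.
With the tool pointing down it reaches from about 0.3 to 0.875 m from the base axis. Payload 6.4 kg.
Tool frame: the origin (TCP) lies at the very end of the fingers, on their centre line; the grasp point (between the pads) lies ctrl.pinch_z behind it (ctrl.pinch_z is the distance from the TCP to the grasp point, in m); y points along the fingers, z is the direction in which the jaws open and shut, and the axes are right-handed (so a half turn about y gives the same grasp; the last joint's range is limited). The gripper opens to 85 mm and grips with 20 to 120 N. Pads are 22 mm wide; open, the fingers measure 114 mm over their backs; the gripper's body (76 mm by 85 mm) begins 54 mm behind the grasp point. The pads swing forward as they close: fully open they stand 13 mm farther back than shut.
Start: joints at [0.924, 0.181, 1.607, -0, 1.354, -0.206], TCP at [0.245, 0.52, 0.231] pointing down, gripper open.
Joint ranges: [-2.99, 2.99], [-0.89, 2.07], [0.3, 2.58], [-1.14, 4.28], [0, 2.63], [-3.12, 3.12]. Speed limits (rad/s): [2.57, 2.57, 3.01, 3.14, 3.14, 3.14].

## Interface

Orientations are given as a unit quaternion [w, x, y, z].
In Python, from bench import ctrl gives the robot as it stands.
- The arm moves only by the shell command python3 -m pendant 'ROWS'. ROWS is JSON, one flat list of numbers, 7 for each row, row after row: the shift along the world's x, y, z in m, then the turn, a rotation vector about the world's x, y, z in degrees, then the finger opening in m, from 0 to 0.0854. In form: [tx, ty, tz, rx, ry, rz, hand, tx, ty, tz, rx, ry, rz, hand, ...]. A call has 1 to 12 rows; each row shifts and turns the commanded pose from where the row before left it; what a row does not reach is not made up. A row lasts 1/8 s, in which the tool goes at most 62.5 mm and 10.7 degrees, less where a joint would pass 70% of its speed; a pose out of reach is approached as far as the arm can. A call with a gripper value outside its range is refused whole. The fingers move at their own pace and stop on an object; the grip force is fixed at half the most. Time passes only in rows, so rows that do not move let the fingers close. It gives the time, the measured TCP pose, the force and the opening at its end, in the units of the state.
- ctrl.get_obs(): the state, without advancing time (a new reading comes with each control period).
- ctrl.camera(name): name is "scene" or "top" or "wrist"; returns the picture (400x640x3 uint8, red, green, blue); there is no depth.
- ctrl.camera_info(name): a dict with "fx", "fy", "cx", "cy" (pixels), "origin" and "rotation" of the camera in the world; the wrist camera has in their place "tool_from_camera" (4x4, takes a point from camera to tool coordinates, whose origin is the TCP and whose axes are the tool frame's). Camera axes: x right, y down, z forward; pixel columns grow to the right and rows downward; lengths in m; the calibration is good to about 2 mm. A picture is of the moment at which its call begins: read the wrist's pose just before it. camera_info takes no time and is no camera call.
- ctrl.hand_in(): hands the job in, once; it reports no verdict.
Trained networks look in the newest picture that a camera, given by its name, has taken for a name from the list of things; names that differ only in an ending like _2 or _b are one class to them, and where a whole thing is asked for, a point or a joint stands for the part that bears it (a point fixed in the world has none). Each returns a list of dicts, best first, with "score" (0 to 1); they miss things now and then, are a little off and sometimes report something else, mostly with a low value. They report only what shows in the picture. A call takes as long as a camera call. They do not tell look-alikes from the thing itself.
- ctrl.silhouettes(target, camera): "mask" (400x640 bool, what is visible of it) and "bbox" ([left, top, right, bottom] in pixels, round what is visible of it).
The state is a dict: "time_s": time; "q": joint angles; "dq": joint speeds; "joint_efforts": joint torques, N m; "eef_pos": TCP position; "eef_rot": TCP orientation; "wrist_force": force on the tool from outside, world axes, zero at the start; "torque": the same for the moment, N m; "opening": opening from 0.0 (shut) to 1.0 (fully open).
Only numpy, scipy, OpenCV 4.12 (cv2) and the standard library are available. Lean on these libraries where they do the work, as an engineer would, in place of code of your own. Each camera call takes 0.05 s, during which the arm holds its last target.

## Working session

There is one attempt and no reset: what is moved stays moved. The work goes in short steps, Python scripts to look and compute and a shell command to move; the robot and the scene stay as the last step left them, time stands still between calls to the robot, and variables do not carry over. Pictures are saved under pics/ and viewed, and the job is handed in when it is done.

```bash
ls; mkdir -p pics; python3 - <<'E'
from bench import ctrl
import cv2
o=ctrl.get_obs();print(o, ctrl.pinch_z)
for n in ("scene","top","wrist"):
    i=ctrl.camera_info(n);print(n,i)
    cv2.imwrite(f"pics/{n}0.png",ctrl.camera(n)[:,:,::-1])
E
```

```text
pics
{'time_s': 0.0, 'q': array([ 9.23720391e-01,  1.81502414e-01,  1.60800087e+00,  2.02191149e-06,
        1.35381668e+00, -2.06298313e-01]), 'dq': array([-0.00070239,  0.00091773,  0.00055775, -0.00135904, -0.00166097,
        0.00149103]), 'joint_efforts': array([-2.32812185e-03, -4.44883025e+01, -3.51327574e+01, -5.46536867e-04,
        9.14960779e-03,  6.27321768e-06]), 'eef_pos': array([0.24496304, 0.51960066, 0.23040933]), 'eef_rot': array([-0.68944771,  0.69055902, -0.15483341,  0.15432666]), 'wrist_force': array([ 0.08572985, -0.80574425, -0.86053859]), 'torque': array([ 0.01324716, -0.03873122,  0.00927962]), 'opening': 0.998882008539967} 0.0187
scene {'fx': 398.7239840068518, 'fy': 398.7239840068518, 'cx': 318.30817521287446, 'cy': 203.2039188762706, 'origin': array([ 0.1442148 , -0.450023  ,  0.66631137]), 'rotation': array([-0.410921  ,  0.85860587, -0.27868   ,  0.12758272])}
top {'fx': 512.4344497941665, 'fy': 512.4344497941665, 'cx': 312.8009233791975, 'cy': 208.86165959545815, 'origin': array([0.45978036, 0.10749419, 1.50947268]), 'rotation': array([ 0.020666  , -0.6990075 ,  0.71446075, -0.02252264])}
wrist {'fx': 340.68783781436576, 'fy': 340.68783781436576, 'cx': 321.05127314307043, 'cy': 201.23422452283341, 'tool_from_camera': array([[-3.72112005e-04,  9.58493142e-01,  2.85115341e-01,
        -7.29968213e-02],
       [-9.14693531e-04, -2.85115567e-01,  9.58492711e-01,
        -1.43278626e-01],
       [ 9.99999512e-01,  9.58734874e-05,  9.82822402e-04,
         1.42044837e-03],
       [ 0.00000000e+00,  0.00000000e+00,  0.00000000e+00,
         1.00000000e+00]])}
```

View pics/scene0.png

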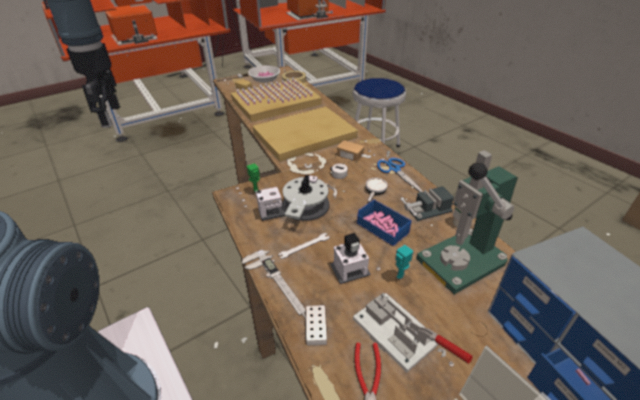

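View pics/top0.png

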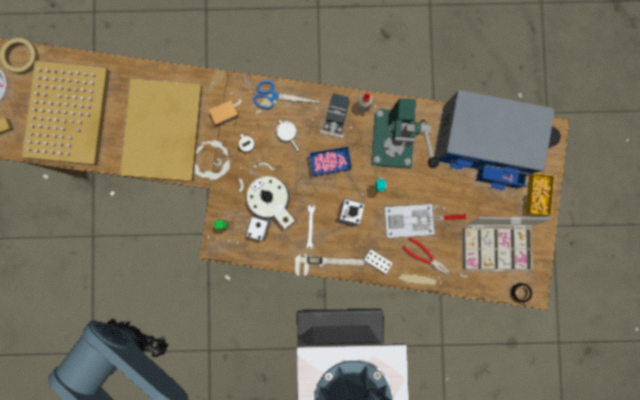

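View pics/wrist0.png

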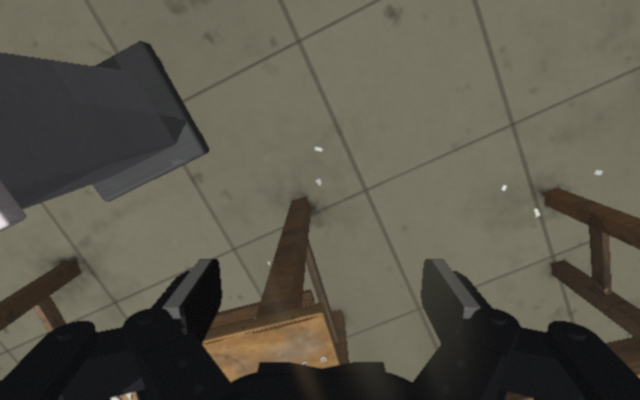

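```bash
cat > h.py <<'E'
import numpy as np, cv2
from bench import ctrl
from scipy.spatial.transform import Rotation as R
def rq(q): return R.from_quat([q[1],q[2],q[3],q[0]])
def pose():
    o=ctrl.get_obs(); T=np.eye(4); T[:3,:3]=rq(o['eef_rot']).as_matrix(); T[:3,3]=o['eef_pos']; return T
def cam(name,T=None):
    i=ctrl.camera_info(name); K=np.array([[i['fx'],0,i['cx']],[0,i['fy'],i['cy']],[0,0,1]])
    if name=='wrist':
        C=T@i['tool_from_camera']
    else:
        C=np.eye(4); C[:3,:3]=rq(i['rotation']).as_matrix() if np.ndim(i['rotation'])==1 else i['rotation']; C[:3,3]=i['origin']
    return K,C
def ray(KC,uv):
    K,C=KC; d=C[:3,:3]@np.linalg.inv(K)@np.array([uv[0],uv[1],1.]); return C[:3,3],d/np.linalg.norm(d)
def atz(KC,uv,z):
    o,d=ray(KC,uv); return o+d*(z-o[2])/d[2]
def proj(KC,p):
    K,C=KC; c=C[:3,:3].T@(np.asarray(p)-C[:3,3]); u=K@c; return u[:2]/u[2]
def tri(obs):
    A=np.zeros((3,3));b=np.zeros(3);rs=[ray(k,uv) for k,uv in obs]
    for o,d in rs:
        P=np.eye(3)-np.outer(d,d);A+=P;b+=P@o
    p=np.linalg.solve(A,b)
    return p,[np.linalg.norm((np.eye(3)-np.outer(d,d))@(p-o)) for o,d in rs]
def crop(src,dst,x0,y0,x1,y1,s):
    im=cv2.imread(src)[y0:y1,x0:x1]; cv2.imwrite(dst,cv2.resize(im,None,fx=s,fy=s,interpolation=cv2.INTER_CUBIC))
E
python3 - <<'E'
from h import *
crop('pics/top0.png','pics/c1.png',195,160,405,280,3.8)
crop('pics/scene0.png','pics/c2.png',230,140,430,300,4)
E
```

```text
(no output)
```

View pics/c1.png

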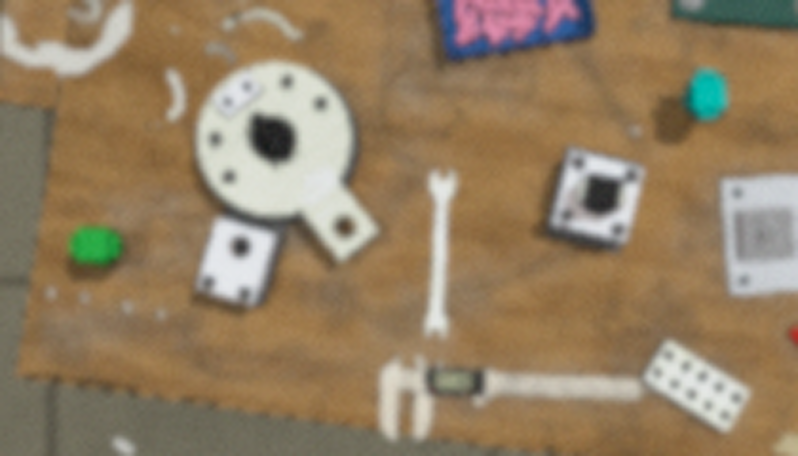

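View pics/c2.png

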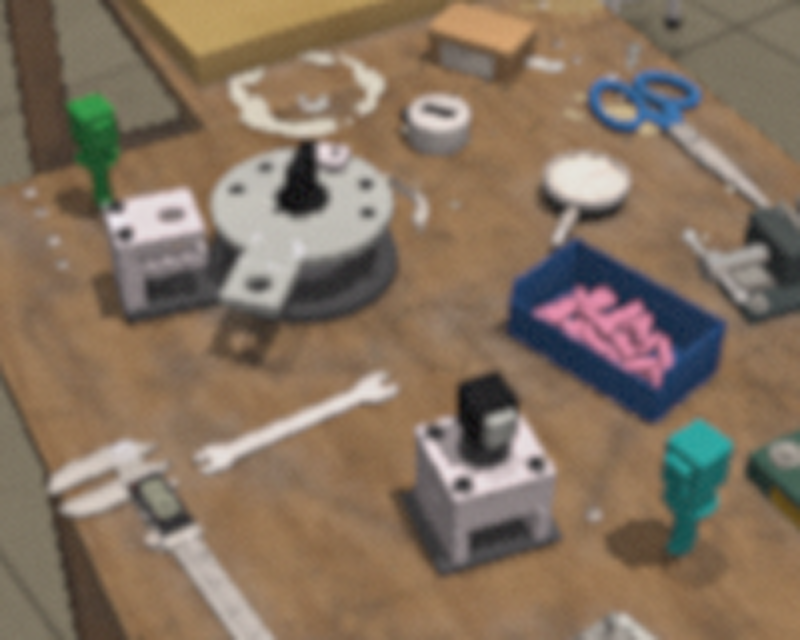

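```bash
python3 - <<'E'
from h import *
t=cam('top');s=cam('scene')
c=lambda u,v:(u/3.8+195,v/3.8+160); d=lambda u,v:(u/4+230,v/4+140)
for n,a,b,z in [('fork',c(241,246),d(173,214),.062),('lug',c(345,226),d(258,283),.052),('disc',c(276,139),d(303,204),.052),('pintop',c(602,194),d(488,388),.1),('nest',c(238,95),None,.062)]:
    print(n,np.round(atz(t,a,z),4), b and np.round(atz(s,b,z),4), b and [np.round(x,4) for x in tri([(t,a),(s,b)])])
f=atz(t,c(241,246),.062);l=atz(t,c(345,226),.052);h=atz(t,c(276,139),.052)
print(np.linalg.norm(f-h),np.linalg.norm(l-h))
a=lambda v:np.degrees(np.arctan2(v[1],v[0]))
print(a(f-h),a(l-h))
for n in ['lock_pin','pin_stand','index_base','index_plate']:
  for k in ['top','scene']:
    print(n,k,[(round(x['score'],2),list(np.round(x['bbox']))) for x in ctrl.silhouettes(n,k)][:4])
print(ctrl.get_obs()['time_s'])
E
```

```text
fork [0.5067 0.2572 0.062 ] [0.5064 0.2565 0.062 ] [array([0.5068, 0.2573, 0.0613]), array([0.0001, 0.0001])]
lug [0.5203 0.1802 0.052 ] [0.5188 0.1795 0.052 ] [array([0.5199, 0.1805, 0.0508]), array([0.0005, 0.0005])]
disc [0.5868 0.2308 0.052 ] [0.5844 0.228  0.052 ] [array([0.5868, 0.2312, 0.049 ]), array([0.0003, 0.0003])]
pintop [ 0.5375 -0.0089  0.1   ] [ 0.5387 -0.0091  0.1   ] [array([ 0.5378, -0.0092,  0.1005]), array([0.0005, 0.0005])]
nest [0.6195 0.2577 0.062 ] None None
0.08493416799970979 0.08352997446820908
161.7063534440399 -142.74289496594972
lock_pin top [(0.54, [np.float64(214.0), np.float64(219.0), np.float64(230.0), np.float64(233.0)]), (0.5, [np.float64(350.0), np.float64(206.0), np.float64(359.0), np.float64(216.0)])]
lock_pin scene [(0.93, [np.float64(394.0), np.float64(246.0), np.float64(413.0), np.float64(283.0)]), (0.81, [np.float64(244.0), np.float64(164.0), np.float64(260.0), np.float64(195.0)]), (0.69, [np.float64(259.0), np.float64(176.0), np.float64(331.0), np.float64(220.0)]), (0.68, [np.float64(343.0), np.float64(232.0), np.float64(360.0), np.float64(260.0)])]
pin_stand top [(0.68, [np.float64(339.0), np.float64(200.0), np.float64(363.0), np.float64(230.0)])]
pin_stand scene [(0.71, [np.float64(328.0), np.float64(245.0), np.float64(371.0), np.float64(286.0)])]
index_base top [(0.67, [np.float64(248.0), np.float64(176.0), np.float64(293.0), np.float64(238.0)])]
index_base scene [(0.63, [np.float64(256.0), np.float64(176.0), np.float64(328.0), np.float64(223.0)])]
index_plate top [(0.72, [np.float64(246.0), np.float64(178.0), np.float64(290.0), np.float64(229.0)])]
index_plate scene [(0.69, [np.float64(282.0), np.float64(175.0), np.float64(329.0), np.float64(223.0)])]
0.55
```

```bash
python3 - <<'E'
from h import *
T=pose();print(np.round(T,4))
for n,v in (('x',T[:3,0]),('y',T[:3,1]),('z',T[:3,2])): print(n,np.degrees(np.arctan2(v[1],v[0])))
print(np.array([.587,.231])-T[:2,3])
crop('pics/top0.png','pics/c3.png',325,180,405,240,10)
E
```

```text
[[ 0.9044 -0.      0.4266  0.2453]
 [-0.4266  0.      0.9044  0.5201]
 [-0.     -1.      0.      0.2313]
 [ 0.      0.      0.      1.    ]]
x -25.253314365626135
y 108.35414145843464
z 64.74668558040909
[ 0.34168773 -0.28906647]
```

View pics/c3.png

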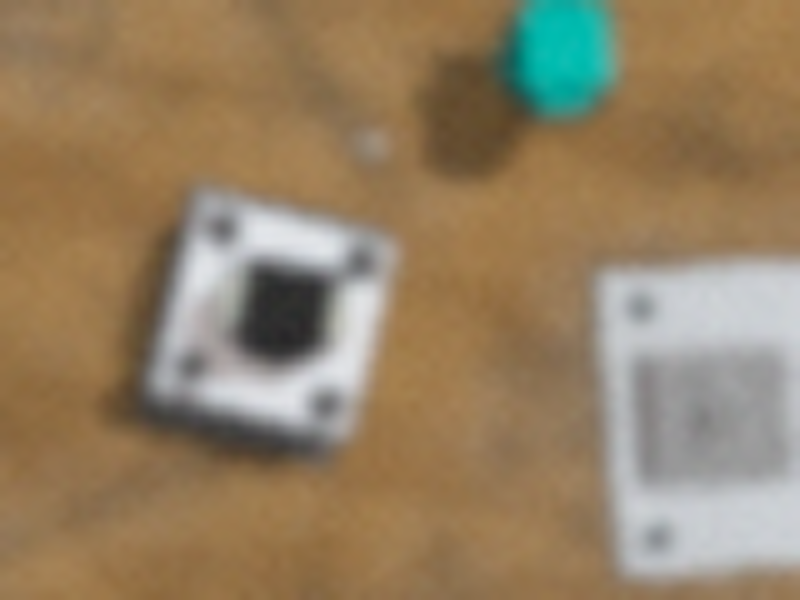

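```bash
python3 -m pendant '[0.034,-0.029,0,0,0,6.3,0.085,0.034,-0.029,0,0,0,6.3,0.085,0.034,-0.029,0,0,0,6.3,0.085,0.034,-0.029,0,0,0,6.3,0.085,0.034,-0.029,0,0,0,6.3,0.085,0.034,-0.029,0,0,0,6.3,0.085,0.034,-0.029,0,0,0,6.3,0.085,0.034,-0.029,0,0,0,6.3,0.085,0.034,-0.029,0,0,0,6.2,0.085,0.036,-0.028,0,0,0,6,0.085,0,0,0,0,0,0,0.085,0,0,0,0,0,0,0.085]'
python3 - <<'E'
from h import *
T=pose();print(np.round(T,4)); np.save('T1.npy',T)
cv2.imwrite('pics/w1.png',ctrl.camera('wrist')[:,:,::-1])
E
```

```text
time_s: 2.05
eef_pos: [0.587, 0.2311, 0.231]
eef_rot: [0.67, -0.67, -0.226, 0.226]
wrist_force: [-0.2, 0.4, -0.0]
opening: 0.995
[[ 7.957e-01 -9.000e-04 -6.056e-01  5.870e-01]
 [ 6.056e-01  2.000e-04  7.957e-01  2.311e-01]
 [-6.000e-04 -1.000e+00  7.000e-04  2.310e-01]
 [ 0.000e+00  0.000e+00  0.000e+00  1.000e+00]]
```

View pics/w1.png

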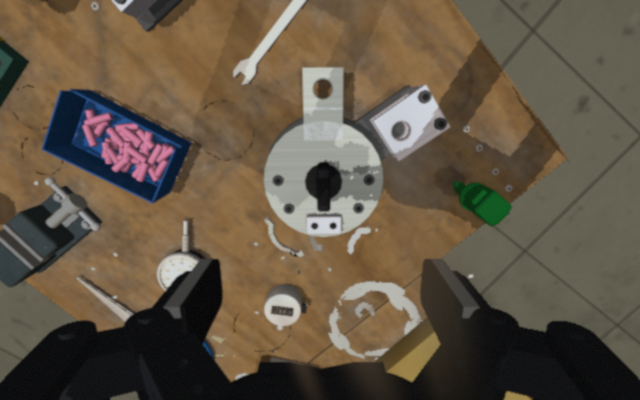

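```bash
python3 - <<'E'
from h import *
T=np.load('T1.npy');w=cam('wrist',T)
im=cv2.imread('pics/w1.png')
g=im[60:245,255:460]; cv2.imwrite('pics/c4.png',cv2.resize(g,None,fx=3.2,fy=3.2,interpolation=cv2.INTER_CUBIC))
f=atz(w,(401,130),.062);l=atz(w,(322.3,88.5),.052);h=atz(w,(323.3,180),.052)
print(f,l,h,np.linalg.norm(f-h),np.linalg.norm(l-h))
a=lambda v:np.degrees(np.arctan2(v[1],v[0]))
print(a(f-h),a(l-h))
for n in range(3): pass
# project expected
H=np.array([.587,.231])
for ang,r,z in [(217.3,.085,.052),(161.7,.085,.062),(217.3,.103,.052),(0,0,.088),(0,0,.052)]:
    print(proj(w,[H[0]+r*np.cos(np.radians(ang)),H[1]+r*np.sin(np.radians(ang)),z]))
E
```

```text
[0.50645582 0.26197372 0.062     ] [0.52091955 0.18390414 0.052     ] [0.58727683 0.23577733 0.052     ] 0.08554698605433708 0.08422657653853549
162.04101315823172 -141.9843468110429
[319.42200406  83.9193857 ]
[397.51535975 126.91650395]
[319.39286014  62.31076486]
[319.41152108 185.87015668]
[319.54734702 176.85433037]
```

View pics/c4.png

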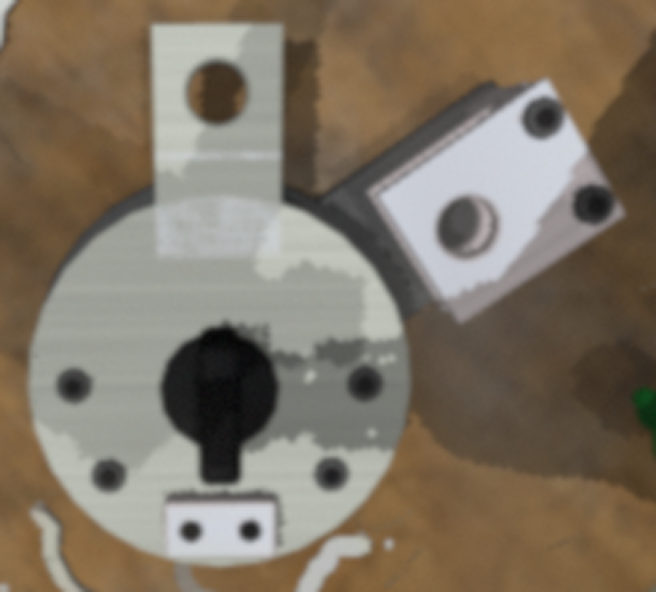

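```bash
python3 -m pendant '[0,0,0,0,0,-10,0.085,0,0,0,0,0,-10,0.085,0,0,0,0,0,-10,0.085,0,0,0,0,0,-10,0.085,0,0,0,0,0,-10,0.085,0,0,0,0,0,-10,0.085,0,0,0,0,0,-10,0.085,0,0,0,0,0,-10,0.085,0,0,0,0,0,-10,0.085,0,0,0,0,0,0,0.085]'
python3 - <<'E'
from h import *
T=pose();print(np.round(T,4)); np.save('T2.npy',T)
cv2.imwrite('pics/w2.png',ctrl.camera('wrist')[:,:,::-1])
crop('pics/w2.png','pics/w2b.png',100,0,500,300,2)
E
```

```text
time_s: 3.35
eef_pos: [0.5864, 0.2322, 0.2315]
eef_rot: [0.634, -0.634, 0.313, -0.313]
wrist_force: [-0.9, 0.3, 0.5]
opening: 0.994
[[ 6.089e-01  0.000e+00  7.932e-01  5.864e-01]
 [-7.932e-01  2.000e-04  6.089e-01  2.322e-01]
 [-1.000e-04 -1.000e+00  1.000e-04  2.315e-01]
 [ 0.000e+00  0.000e+00  0.000e+00  1.000e+00]]
```

View pics/w2b.png

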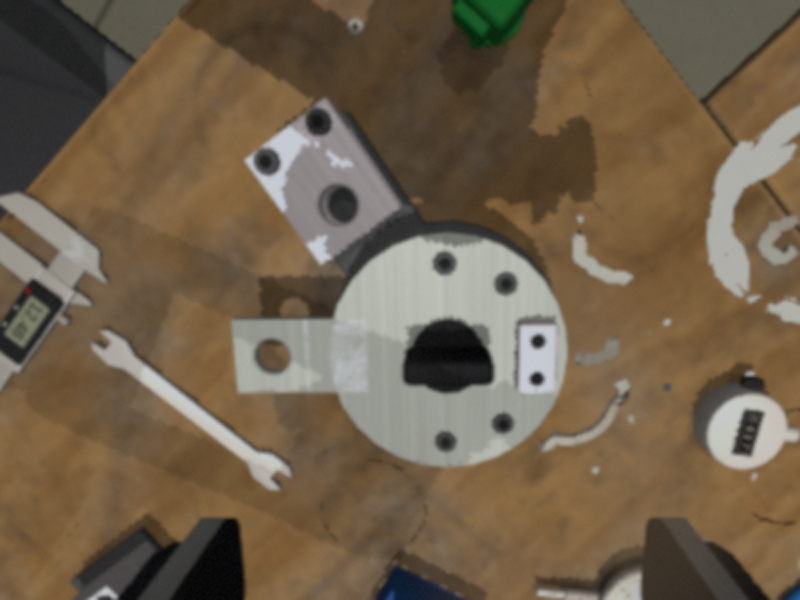

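```bash
python3 - <<'E'
from h import *
w1=cam('wrist',np.load('T1.npy'));w2=cam('wrist',np.load('T2.npy'));t=cam('top');s=cam('scene')
c=lambda u,v:(u/3.8+195,v/3.8+160); d=lambda u,v:(u/4+230,v/4+140)
O={'hub':((323.3,180),(325,174.5),c(276,139),d(303,204),.052),'lug':((322.3,88.5),(236,178),c(345,226),d(258,283),.052),'fork':((400.5,130.5),(269.5,102),c(241,246),d(173,214),.062)}
for n,(a,b,cc,dd,z) in O.items():
    print(n,atz(w1,a,z),atz(w2,b,z),tri([(w1,a),(w2,b)]),tri([(w1,a),(w2,b),(t,cc),(s,dd)]))
# fit shared tool-frame xz offset of wrist + per point pos, + top/scene offset zero
from scipy.optimize import least_squares
def res(x,fixed=False):
    r=[]
    P=x[:9].reshape(3,3); ow=x[9:12]; ot=x[12:14]; os_=x[14:16]
    for k,(n,(a,b,cc,dd,z)) in enumerate(O.items()):
        for Tn,uv in (('T1',a),('T2',b)):
            T=np.load(Tn+'.npy').copy(); K,C=cam('wrist',T); C=C.copy(); C[:3,3]+=T[:3,:3]@ow
            r+=list((proj((K,C),P[k])-uv)*.3/340)
        for kc,uv,o in ((t,cc,ot),(s,dd,os_)):
            K,C=kc; C=C.copy(); C[:2,3]+=o; r+=list((proj((K,C),P[k])-uv)*1.3/500)
        r.append(3*(P[k,2]-z))
    r+=list(x[9:]*.5)
    return np.array(r)
x0=np.r_[.587,.231,.052,.52,.18,.052,.507,.257,.062,np.zeros(7)]
q=least_squares(res,x0,x_scale=.01);print(np.round(q.x*1000,2),q.cost);x=q.x
P=x[:9].reshape(3,3)
a=lambda v:np.degrees(np.arctan2(v[1],v[0]))
print([ (np.linalg.norm((P[i]-P[0])[:2]),a(P[i]-P[0])) for i in (1,2)])
E
```

```text
hub [0.58518643 0.23437551 0.052     ] [0.58771173 0.23906233 0.052     ] (array([0.58899625, 0.23661764, 0.03599516]), [np.float64(0.0009570749340588996), np.float64(0.0009570749340591595)]) (array([0.58793364, 0.23493372, 0.04472923]), [np.float64(0.0015285275988517438), np.float64(0.003039727603517078), np.float64(0.003572808211322822), np.float64(0.0013697798187750957)])
lug [0.51884362 0.18251424 0.052     ] [0.52146193 0.18383374 0.052     ] (array([0.51991879, 0.182298  , 0.04698821]), [np.float64(0.0012236722132520988), np.float64(0.0012236722132523974)]) (array([0.52020286, 0.18193415, 0.04899403]), [np.float64(0.0015392518384538794), np.float64(0.0013488421405475413), np.float64(0.0016014619591249825), np.float64(0.000479714849150965)])
fork [0.50499911 0.26052293 0.062     ] [0.50766022 0.26240817 0.062     ] (array([0.50571079, 0.26192149, 0.05531853]), [np.float64(0.001206769911671737), np.float64(0.0012067699116717326)]) (array([0.50673871, 0.26007955, 0.05922603]), [np.float64(0.0021955836507048477), np.float64(0.0021470157255683167), np.float64(0.0025396305795748705), np.float64(0.0013753917156244509)])
[ 5.8745e+02  2.3412e+02  5.1800e+01  5.2092e+02  1.8227e+02  5.2040e+01
  5.0758e+02  2.5985e+02  6.2020e+01  1.8000e+00  5.0000e-02 -1.8000e+00
  6.4000e-01  2.4300e+00  1.6700e+00  3.3200e+00] 8.917762504653311e-06
[(np.float64(0.08433985335631015), np.float64(-142.06861938290092)), (np.float64(0.08390983101575258), np.float64(162.14280649363013))]
```

```bash
python3 - <<'E'
from h import *
for k in range(3): print(np.round(ctrl.camera_info('wrist')['tool_from_camera'],4).tolist())
print(ctrl.camera_info('top')['origin'])
E
python3 - <<'E'
from h import *
print(np.round(ctrl.camera_info('wrist')['tool_from_camera'],4).tolist())
print(ctrl.camera_info('top')['origin'],ctrl.camera_info('scene')['origin'])
E
```

```text
[[-0.0004, 0.9586, 0.2847, -0.0736], [-0.0009, -0.2847, 0.9586, -0.1433], [1.0, 0.0001, 0.001, 0.001], [0.0, 0.0, 0.0, 1.0]]
[[-0.0004, 0.9586, 0.2847, -0.0736], [-0.0009, -0.2847, 0.9586, -0.1433], [1.0, 0.0001, 0.001, 0.001], [0.0, 0.0, 0.0, 1.0]]
[[-0.0004, 0.9586, 0.2847, -0.0736], [-0.0009, -0.2847, 0.9586, -0.1433], [1.0, 0.0001, 0.001, 0.001], [0.0, 0.0, 0.0, 1.0]]
[0.45978036 0.10749419 1.50947268]
[[-0.0004, 0.9586, 0.2847, -0.0736], [-0.0009, -0.2847, 0.9586, -0.1433], [1.0, 0.0001, 0.001, 0.001], [0.0, 0.0, 0.0, 1.0]]
[0.45978036 0.10749419 1.50947268] [ 0.1442148  -0.450023    0.66631137]
```

```bash
cat >> h.py <<'E'
def shot(tag):
    T=pose(); im=ctrl.camera('wrist'); T2=pose(); K,C=cam('wrist',T)
    np.savez(f'{tag}.npz',K=K,C=C,T=T); cv2.imwrite(f'pics/{tag}.png',im[:,:,::-1]); print('moved',np.abs(T2-T).max(), T[:3,3].round(4)); return K,C
def ld(tag):
    z=np.load(f'{tag}.npz'); return z['K'],z['C']
E
python3 - <<'E'
from h import *
shot('w3')
T=np.load('T2.npy')
im=cv2.imread('pics/w3.png')[80:250,200:400]
cv2.imwrite('pics/w3b.png',cv2.resize(im,None,fx=3.5,fy=3.5,interpolation=cv2.INTER_CUBIC))
E
```

```text
moved 0.00018226174125213213 [0.5866 0.232  0.2315]
```

View pics/w3b.png

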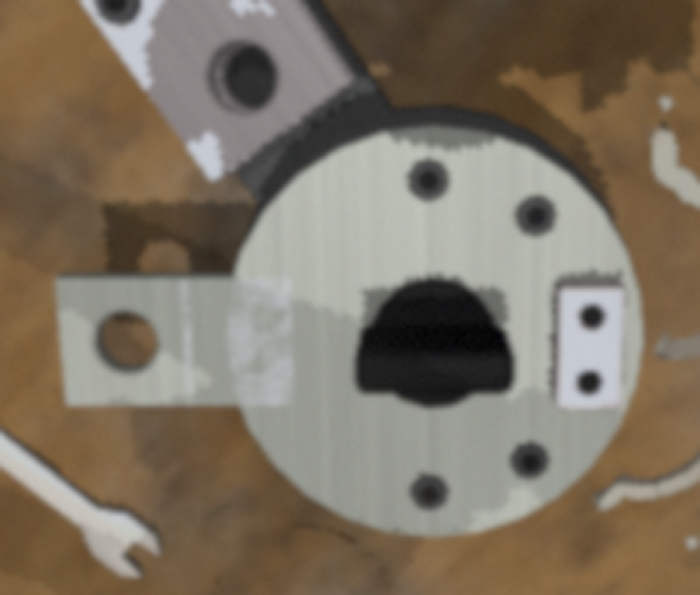

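```bash
cat > fit.py <<'E'
from h import *
from scipy.optimize import least_squares
th=np.linspace(0,2*np.pi,720)
def model(kc,x):
    h=x[:2]; P=np.c_[h[0]+.058*np.cos(th),h[1]+.058*np.sin(th),np.full(720,.052)]
    p=np.array([proj(kc,a) for a in P])
    L=proj(kc,[h[0]+.085*np.cos(x[2]),h[1]+.085*np.sin(x[2]),.052]);F=proj(kc,[h[0]+.085*np.cos(x[3]),h[1]+.085*np.sin(x[3]),.062])
    return p[:,0].min(),p[:,0].max(),p[:,1].min(),p[:,1].max(),*L,*F
def fit(kc,meas):
    m=np.array(meas,float); ok=~np.isnan(m)
    q=least_squares(lambda x:(np.array(model(kc,x))-m)[ok],[.587,.235,np.radians(217.5),np.radians(162)],x_scale=[.01,.01,.1,.1],diff_step=1e-4)
    return q.x, q.fun
E
python3 - <<'E'
from fit import *
x,r=fit(ld('w3'),[266.3,383.7,114.9,232.9,236.3,177.7,269.1,101.4]);print(x[:2],np.degrees(x[2:]),np.degrees(x[2]-x[3]),r.round(2))
# w1, with C unknown extrinsics -> approx current offset & start offset
from bench import ctrl
T=np.load('T1.npy'); i=ctrl.camera_info('wrist')
for tx,tz in ((-.073,.0014),(-.0736,.001)):
    E=i['tool_from_camera'].copy();E[0,3]=tx;E[2,3]=tz
    K=ld('w3')[0]; x,r=fit((K,T@E),[263.75,383.1,np.nan,236.9,322.3,88.8,400.5,130.5]);print(x[:2],np.degrees(x[2:]),np.degrees(x[2]-x[3]),r.round(2))
for tag in ['w3']:
  for p,z in (((236.3,177.7),.052),((269.1,101.4),.062)): print(atz(ld(tag),p,z))
E
```

```text
[0.58883691 0.23700245] [218.31071524 162.76777287] 55.54294237472472 [-1.74  0.89 -0.05 -0.37  0.49 -0.04  0.33  0.44]
[0.58632205 0.2358189 ] [218.07553379 162.6360839 ] 55.43944989058365 [-0.24  0.17 -0.14  0.    0.16  0.06 -0.04]
[0.58608687 0.23513723] [218.07553648 162.63608036] 55.4394561233326 [-0.24  0.17 -0.14  0.    0.16  0.06 -0.04]
[0.52179107 0.18398817 0.052     ]
[0.50720272 0.26230974 0.062     ]
```

```bash
python3 -m pendant '[0,0,-0.011,0,0,10.1,0.07,0,0,-0.011,0,0,10.1,0.07,0,0,-0.011,0,0,10.1,0.07,0.0007,0.004,-0.011,0,0,10.1,0.07,0,0,-0.011,0,0,10.1,0.07,0,0,-0.011,0,0,10.1,0.07,0,0,-0.011,0,0,10.1,0.07,0,0,-0.011,0,0,10.1,0.07,0,0,-0.011,0,0,10,0.07,0,0,0,0,0,0,0.06,0,0,0,0,0,0,0.06]'
python3 - <<'E'
from h import *
shot('w4')
E
```

```text
time_s: 4.82
eef_pos: [0.5882, 0.2353, 0.1328]
eef_rot: [-0.668, 0.669, 0.231, -0.23]
wrist_force: [0.8, -0.5, 0.5]
opening: 0.7
moved 0.0004622952601585073 [0.5882 0.2353 0.1328]
```

View pics/w4.png

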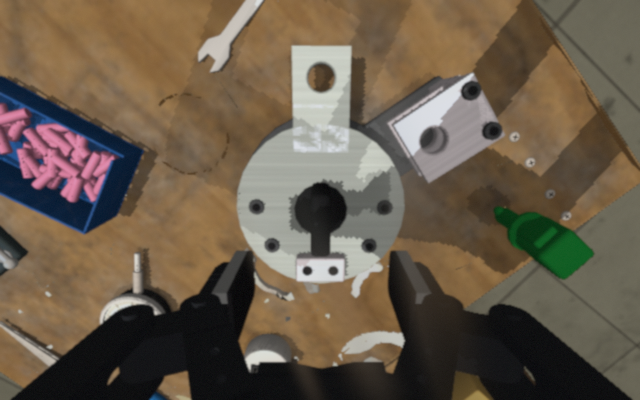

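```bash
python3 - <<'E'
from fit import *
crop('pics/w4.png','pics/w4b.png',220,40,510,295,2.6)
n=np.nan
x,r=fit(ld('w4'),[236.3,404.8,n,n,321.3,76.5,432,137.5]);print(x[:2],np.degrees(x[2:]),np.degrees(x[2]-x[3]),r.round(2))
T=np.load('w4.npz')['T'];print(np.degrees(np.arctan2(T[1,2],T[0,2])))
kc=ld('w4')
for a in (-.02,.02):
  for b in (-.006,.006):
    u=x[2]; print(proj(kc,[x[0]+a*np.cos(u)-b*np.sin(u),x[1]+a*np.sin(u)+b*np.cos(u),.088]))
E
```

```text
[0.58772489 0.23582745] [217.65153087 163.21454757] 54.43698330178368 [-0.14 -0.14 -0.    0.17  0.26 -0.16]
128.0312767572088
[329.99583002 257.1628212 ]
[310.18494286 257.03650383]
[331.01068358 193.46372965]
[310.03585971 193.32211598]
```

View pics/w4b.png

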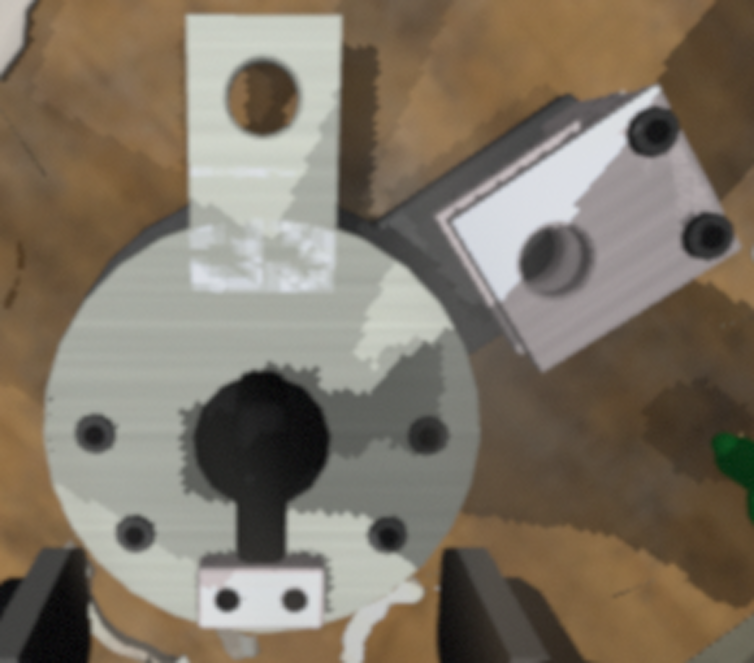

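```bash
python3 - <<'E'
from fit import *
n=np.nan
x,r=fit(ld('w4'),[236.3,404.8,n,n,320.9,77.3,434,140.2]);print(x[:2],np.degrees(x[2:]),np.degrees(x[2]-x[3]),r.round(2))
E
python3 -m pendant '[-0.0003,0.0003,-0.018,0,0,0,0.05,0,0,-0.018,0,0,0,0.05,0,0,-0.018,0,0,0,0.05,0,0,-0.018,0,0,0,0.05,0,0,0,0,0,0,0.04,0,0,0,0,0,0,0.02,0,0,0,0,0,0,0,0,0,0,0,0,0,0,0,0,0,0,0,0,0]'
```

```text
[0.58788415 0.23613925] [217.91710961 161.99855236] 55.91855724696676 [ 0.11  0.04  0.   -0.09 -0.13  0.08]
time_s: 6.0
eef_pos: [0.5888, 0.2351, 0.0613]
eef_rot: [-0.668, 0.669, 0.232, -0.23]
wrist_force: [2.9, -3.7, 2.8]
opening: 0.127
```

```bash
python3 -m pendant '[0,0,0,0,0,0,0,0,0,0,0,0,-7,0,0,0,0,0,0,-7,0,0,0,0,0,0,-7,0,0,0,0,0,0,-7,0,0,0,0,0,0,-7,0,0,0,0,0,0,-7,0,0,0,0,0,0,-7,0,0,0,0,0,0,-6.5,0,0,0,0,0,0,0,0,0,0,0,0,0,0,0]'
python3 - <<'E'
from h import *
shot('w5')
T=np.load('w5.npz')['T'];print(np.degrees(np.arctan2(T[1,2],T[0,2])),ctrl.get_obs()['wrist_force'])
E
```

```text
time_s: 7.38
eef_pos: [0.5891, 0.234, 0.0613]
eef_rot: [-0.699, 0.699, -0.106, 0.108]
wrist_force: [3.5, -8.5, 3.4]
opening: 0.127
moved 5.986952880704388e-05 [0.5891 0.234  0.0613]
72.61354589012412 [ 3.0683981  -8.27303096  4.19639318]
```

View pics/w5.png

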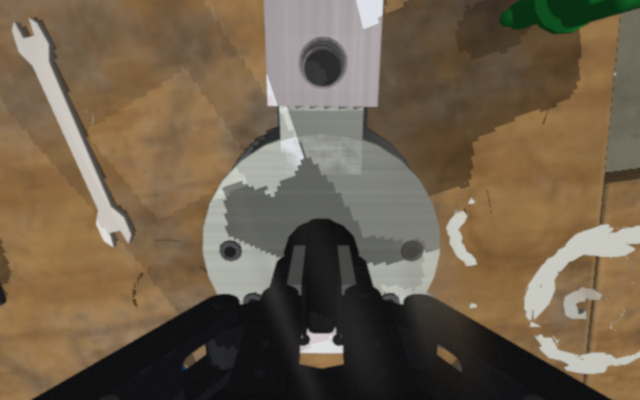

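```bash
python3 - <<'E'
from h import *
crop('pics/w5.png','pics/w5b.png',250,0,400,190,4)
E
```

```text
(no output)
```

View pics/w5b.png

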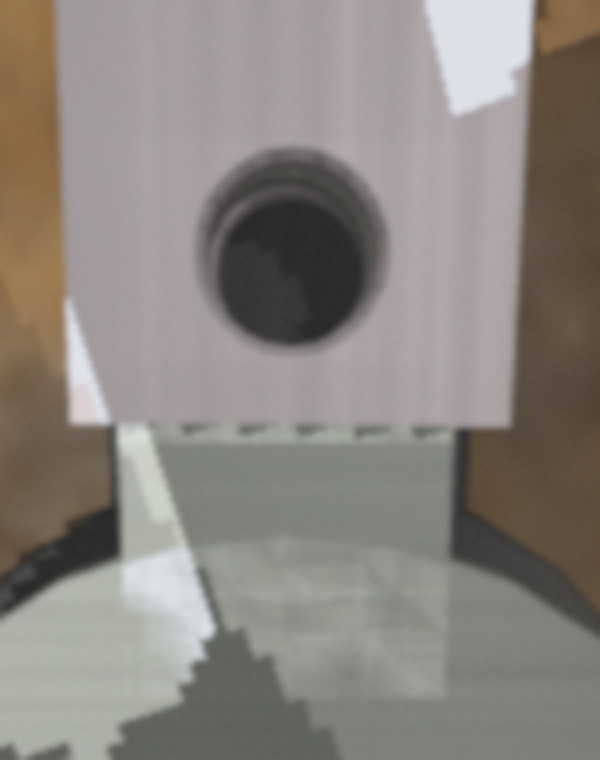

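```bash
python3 - <<'E'
from h import *
kc=ld('w5')
g=lambda u,v,z:atz(kc,(u/4+250,v/4),z)[:2]
fl,fr=g(71,425,.062),g(512,425,.062)   # fork front corners
fl2,fr2=g(55,5,.062),g(535,5,.062)
ll,lr=g(118,440,.052),g(457,440,.052); ll2,lr2=g(122,600,.052),g(448,600,.052)
hole=g(292,250,.062)
a=lambda v:np.degrees(np.arctan2(v[1],v[0]))
print('fork w',np.linalg.norm(fl-fr),'lug w',np.linalg.norm(ll-lr),np.linalg.norm(ll2-lr2))
print('fork front normal',a(fl-fr)-90 , 'left',a(fl2-fl),'right',a(fr2-fr))
print('lug left',a(ll-ll2),'right',a(lr-lr2))
print(hole,(fl+fr)/2,(ll+lr)/2,(ll2+lr2)/2)
T=np.load('w5.npz')['T']
H=np.array([.588,.2355]); 
hub=hole+ .085*np.array([np.cos(np.radians(-17.5)),np.sin(np.radians(-17.5))]);print(hub, a((ll+lr)/2-(T[:2,3])), a(hole-T[:2,3]), a((fl+fr)/2-T[:2,3]))
E
```

```text
fork w 0.04438482914036717 lug w 0.036627496175140196 0.03641233554939862
fork front normal -197.36509985711587 left 162.31968354018787 right 162.1354851771861
lug left 162.10528819838893 right 161.39166415938934
[0.50701091 0.26212237] [0.52264285 0.25720945] [0.52421226 0.25632203] [0.54061612 0.25091235]
[0.58807685 0.23656238] 160.9775796074448 161.0588107488187 160.71096630018002
```

```bash
python3 -m pendant '[0,0,0,0,0,0,0.05,0,0,0,0,0,0,0.05,0,0,0,0,0,0,0.05,0,0,0.03,0,0,0,0.05,0,0,0.05,0,0,0,0.05,0,0,0.05,0,0,0,0.06,-0.01,-0.048,0.03,0,0,2,0.07,-0.01,-0.048,0,0,0,2,0.07,-0.01,-0.048,0,0,0,2,0.07,-0.011,-0.048,0,0,0,3,0.07,-0.01,-0.048,0,0,0,3,0.07,0,0,0,0,0,0,0.07]'
python3 -m pendant '[0,0,0,0,0,0,0.07]'
python3 - <<'E'
from h import *
shot('w6')
cv2.imwrite('pics/t6.png',ctrl.camera('top')[:,:,::-1])
T=np.load('w6.npz')['T'];print(np.degrees(np.arctan2(T[1,2],T[0,2])))
crop('pics/t6.png','pics/t6b.png',195,160,405,280,3.8)
E
```

```text
time_s: 8.93
eef_pos: [0.5362, -0.0071, 0.2203]
eef_rot: [-0.706, 0.706, -0.034, 0.034]
wrist_force: [0.3, 0.7, -0.3]
opening: 0.819
time_s: 9.05
eef_pos: [0.5367, -0.0041, 0.2203]
eef_rot: [0.707, -0.706, 0.033, -0.033]
wrist_force: [0.5, 0.6, -0.0]
opening: 0.822
moved 0.001163426314520627 [ 0.5367 -0.0041  0.2203]
84.59494019372468
```

View pics/w6.png

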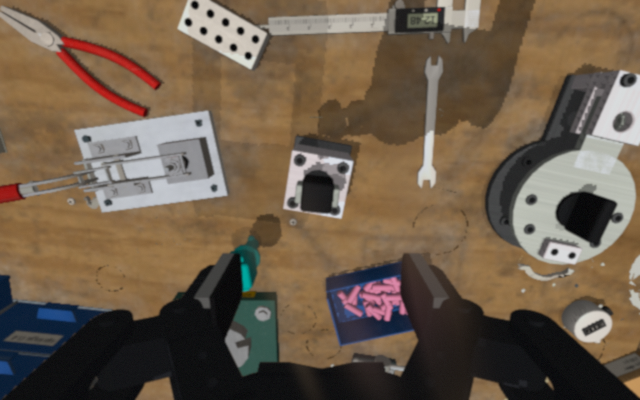

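View pics/t6b.png

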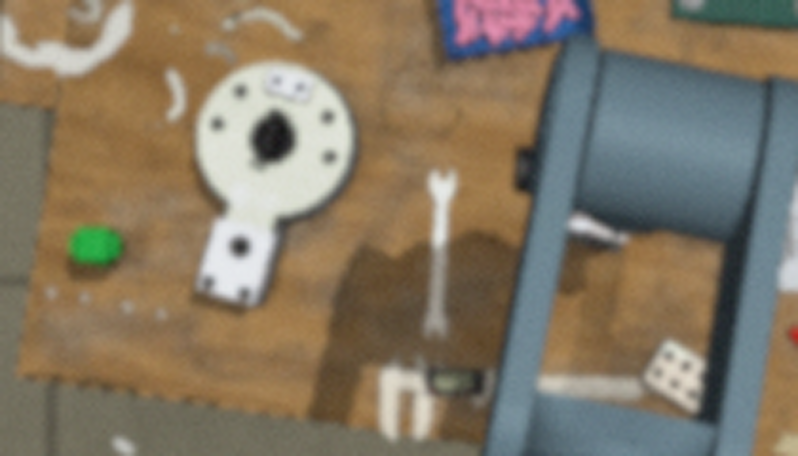

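```bash
python3 - <<'E'
from h import *
shot('w7')
crop('pics/w7.png','pics/w7b.png',275,125,365,225,7)
T=np.load('w7.npz')['T'];print(np.degrees(np.arctan2(T[1,2],T[0,2])))
E
```

```text
moved 0.00036934480046216245 [ 0.5368 -0.0034  0.2202]
84.70883606412383
```

View pics/w7b.png

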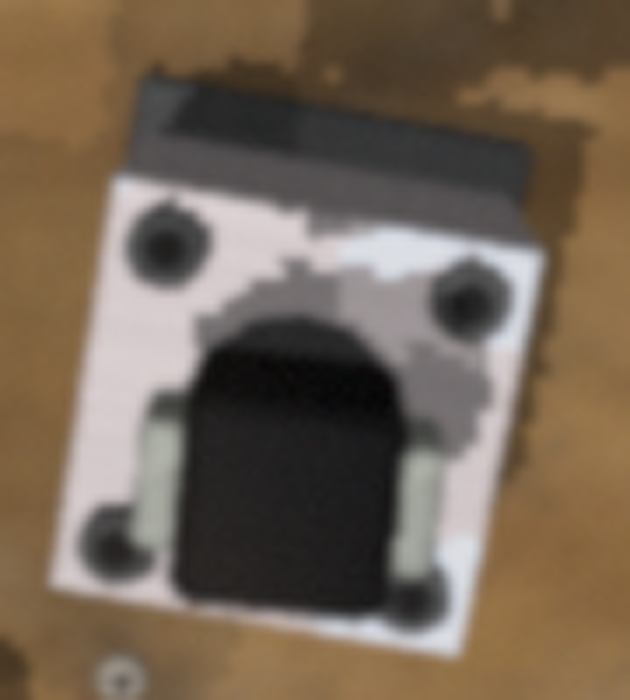

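```bash
python3 - <<'E'
from h import *
kc=ld('w7')
g=lambda u,v,z:atz(kc,(u/7+275,v/7+125),z)[:2]
a=lambda v:np.degrees(np.arctan2(v[1],v[0]))
c=[g(*p,.056) for p in ((120,175),(545,250),(465,655),(50,583))]
print('deck',np.mean(c,0),[np.linalg.norm(c[i]-c[i-3]).round(4) for i in range(4)],[a(c[(i+1)%4]-c[i]).round(1) for i in range(4)])
b=[g(*p,.092) for p in ((160,470),(418,503))]
print('buttons',np.mean(b,0),np.linalg.norm(b[0]-b[1]),a(b[1]-b[0]))
h=[g(*p,.1) for p in ((172,600),(388,612),(195,370),(405,395))]
print('handle bottom',np.mean(h[:2],0),np.linalg.norm(h[0]-h[1]),a(h[1]-h[0]), a(h[0]-h[2]),a(h[1]-h[3]),np.linalg.norm(h[0]-h[2]))
for x,y in ((.5385,-.0065),):
  for z,r in ((.1,.013),(.056,.028)):
    for s,t in ((-1,-1),(-1,1),(1,1),(1,-1)):
      for yaw in (-10+4,):
        w=np.radians(yaw);p=proj(kc,[x+r*(s*np.cos(w)-t*np.sin(w)),y+r*(s*np.sin(w)+t*np.cos(w)),z]);print(z,((p-[275,125])*7).round(0))
E
```

```text
deck [ 0.54011363 -0.00547051] [np.float64(0.0558), np.float64(0.0565), np.float64(0.0573), np.float64(0.0562)] [np.float64(74.7), np.float64(-14.9), np.float64(-105.7), np.float64(163.6)]
buttons [ 0.53916174 -0.0057135 ] 0.030717559620267412 77.14841782696459
handle bottom [ 0.5512216  -0.00785105] 0.025162433270387547 81.35686976365831 -11.718679435682603 -9.074743794465421 0.027507244387434023
0.1 [167. 388.]
0.1 [397. 391.]
0.1 [392. 609.]
0.1 [168. 606.]
0.056 [ 71. 196.]
0.056 [505. 202.]
0.056 [490. 613.]
0.056 [ 78. 608.]
```

```bash
python3 -m pendant '[0.0024,-0.0022,-0.02,0,0,-2,0.07,0,0,-0.03,0,0,-2,0.07,0,0,-0.03,0,0,-1.5,0.07,0,0,-0.01,0,0,0,0.07,0,0,0,0,0,0,0.07,0,0,0,0,0,0,0.07]'
python3 - <<'E'
from h import *
shot('w8')
crop('pics/w8.png','pics/w8b.png',250,110,400,260,5)
T=np.load('w8.npz')['T'];print(np.degrees(np.arctan2(T[1,2],T[0,2])))
E
```

```text
time_s: 9.95
eef_pos: [0.5401, -0.0068, 0.1316]
eef_rot: [-0.704, 0.704, -0.066, 0.067]
wrist_force: [0.1, -1.0, -0.2]
opening: 0.819
moved 0.0003055786542769112 [ 0.5401 -0.0068  0.1316]
79.18923043962934
```

View pics/w8b.png

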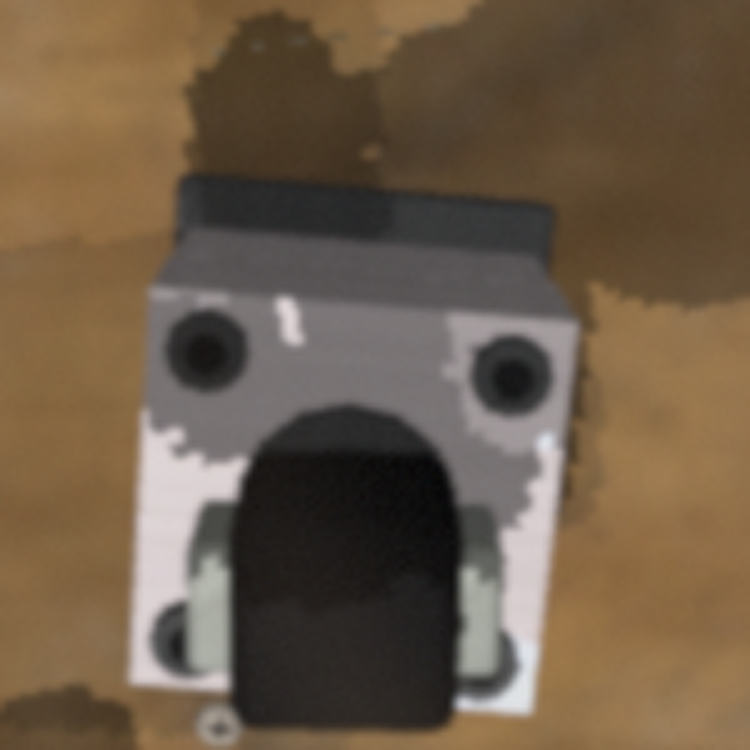

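```bash
python3 - <<'E'
from h import *
kc=ld('w8');T=np.load('w8.npz')['T']
g=lambda u,v,z:atz(kc,(u/5+250,v/5+110),z)[:2]
hb=[g(235,727,.1),g(452,727,.1)]
m=np.mean(hb,0); d=T[:2,0]
print('w',np.linalg.norm(hb[0]-hb[1]),'centre',m-.013*d, 'buttons',np.mean([g(212,626,.093),g(479,626,.093)],0))
c=[g(*p,.056) for p in ((148,290),(580,320),(533,714),(128,685))];print(np.mean(c,0),[np.linalg.norm(c[i]-c[i-3]).round(4) for i in range(4)])
print(T[:3,3])
E
```

```text
w 0.024404447618375878 centre [ 0.53851806 -0.0060952 ] buttons [ 0.54215104 -0.00658121]
[ 0.54042841 -0.00619063] [np.float64(0.0566), np.float64(0.0566), np.float64(0.0569), np.float64(0.0562)]
[ 0.54012435 -0.00676161  0.13162012]
```

```bash
python3 -m pendant '[0,0.0004,-0.02,0,0,0,0.06,0,0,-0.02,0,0,0,0.06,0,0,-0.016,0,0,0,0.06,0,0,-0.01,0,0,0,0.06,0,0,0,0,0,0,0.06,0,0,0,0,0,0,0.02,0,0,0,0,0,0,0,0,0,0,0,0,0,0,0,0,0,0,0,0,0,0,0,0,0,0,0,0]'
python3 - <<'E'
from h import *
shot('w9')
crop('pics/w9.png','pics/w9b.png',170,100,470,400,2.5)
E
```

```text
time_s: 11.25
eef_pos: [0.5404, -0.0068, 0.0659]
eef_rot: [-0.704, 0.704, -0.066, 0.068]
wrist_force: [-0.7, -0.2, 6.1]
opening: 0.299
moved 8.198825084364258e-05 [ 0.5404 -0.0068  0.0659]
```

View pics/w9b.png

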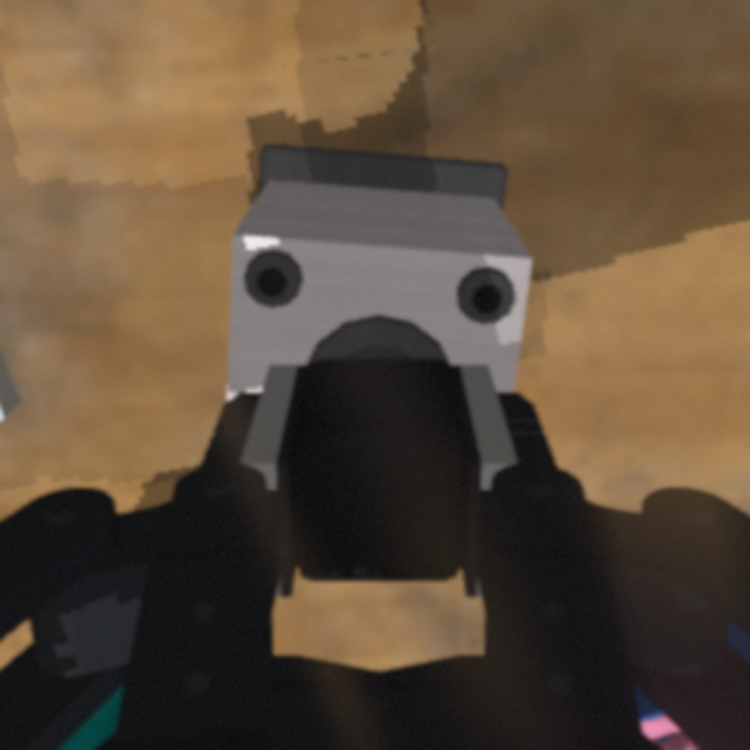

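```bash
python3 -m pendant '[0,0,0,0,0,0,0,0,0,0.006,0,0,0,0,0,0,0.01,0,0,0,0]'; python3 -m pendant '[0,0,0.02,0,0,0,0,0,0,0.03,0,0,0,0,0,0,0.03,0,0,0,0,0,0,0.01,0,0,0,0,0,0,0,0,0,0,0]'
python3 - <<'E'
from h import *
shot('w10')
cv2.imwrite('pics/s10.png',ctrl.camera('scene')[:,:,::-1])
crop('pics/s10.png','pics/s10b.png',290,130,450,300,3.5)
E
```

```text
time_s: 11.68
eef_pos: [0.5389, -0.0069, 0.0805]
eef_rot: [-0.704, 0.704, -0.067, 0.067]
wrist_force: [0.5, -3.1, -3.0]
opening: 0.297
time_s: 12.3
eef_pos: [0.5393, -0.0064, 0.1708]
eef_rot: [0.704, -0.704, 0.066, -0.067]
wrist_force: [0.6, 0.9, -1.7]
opening: 0.297
moved 0.0019445957464541141 [ 0.5393 -0.0064  0.1708]
```

View pics/w10.png

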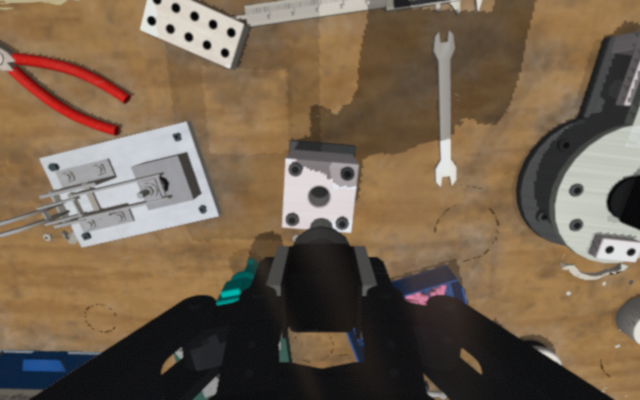

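View pics/s10b.png

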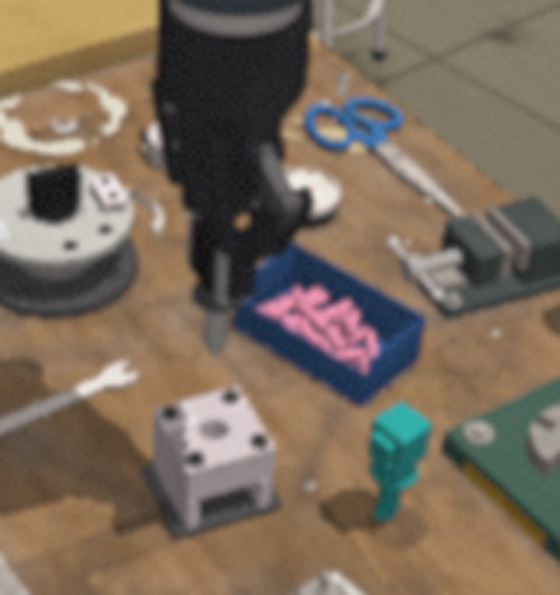

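```bash
python3 -m pendant '[0,0,0.01,0,0,0,0]'; python3 - <<'E'
from h import *
shot('w11')
crop('pics/w11.png','pics/w11b.png',230,120,410,350,2.6)
E
```

```text
time_s: 12.52
eef_pos: [0.5376, -0.0061, 0.1784]
eef_rot: [0.704, -0.704, 0.068, -0.065]
wrist_force: [0.5, 0.4, -0.5]
opening: 0.299
moved 0.0036146229618422565 [ 0.5376 -0.0061  0.1784]
```

View pics/w11b.png

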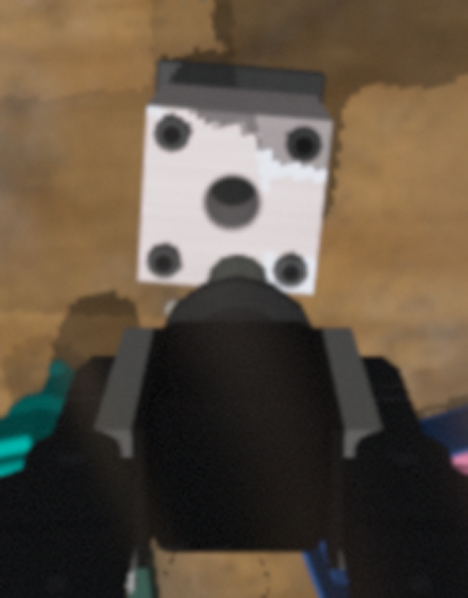

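```bash
python3 -m pendant '[0,0,0,0,0,0,0,0,0,0,0,0,0,0]'; python3 - <<'E'
from h import *
kc=ld('w11')
print('hole w11',atz(kc,(231/2.6+230,201/2.6+120),.056), 'w10',atz(ld('w10'),(319.3,195.5),.056))
shot('w12')
kc=ld('w12');T=np.load('w12.npz')['T']
im=cv2.imread('pics/w12.png')
for tz in (.015,.017,.0187,.021): # grip point dist
  b=T[:3,3]-T[:3,1]*tz
  for nm,dz in (('tip',-.029-.042),('collar',-.029)): print(tz,nm,(proj(kc,b+[0,0,dz])-[230,120])*2.6)
crop('pics/w12.png','pics/w12b.png',230,120,410,350,2.6)
print(atz(kc,(319,196),.056))
E
```

```text
time_s: 12.82
eef_pos: [0.539, -0.0064, 0.18]
eef_rot: [0.704, -0.704, 0.067, -0.067]
wrist_force: [0.1, 0.6, -0.8]
opening: 0.298
hole w11 [ 0.54014928 -0.00655644  0.056     ] w10 [ 0.5390217  -0.00591513  0.056     ]
moved 6.585561970193221e-05 [ 0.539  -0.0064  0.18  ]
0.015 tip [229.63697299 264.66762743]
0.015 collar [228.16018579 339.04216206]
0.017 tip [229.57926111 267.56532668]
0.017 collar [228.07207388 343.46878764]
0.0187 tip [229.52937038 270.07032793]
0.0187 collar [227.99559707 347.31088125]
0.021 tip [229.46061481 273.5225284 ]
0.021 collar [227.88973473 352.62926514]
[ 0.54141436 -0.00679326  0.056     ]
```

View pics/w12b.png

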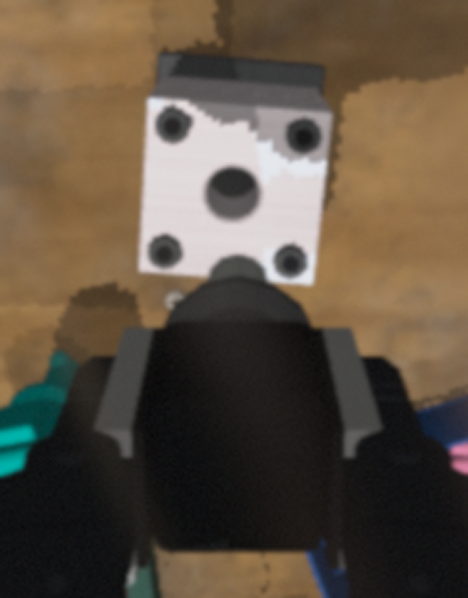

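```bash
python3 -m pendant '[-0.003,0.02,0,0,0,0,0,-0.0046,0.04,0,0,0,-1,0,-0.0046,0.045,0,0,0,-1,0,-0.005,0.045,0,0,0,-1,0,-0.005,0.045,0,0,0,-1,0,-0.005,0.045,0,0,0,-1,0,-0.0053,0.027,0,0,0,-1,0,0,0,0,0,0,0,0,0,0,0,0,0,0,0,0,0,0,0,0,0,0,0,0,0,0,0,0,0]'
python3 - <<'E'
from h import *
shot('w13')
crop('pics/w13.png','pics/w13b.png',230,100,410,330,2.6)
T=np.load('w13.npz')['T'];print(np.degrees(np.arctan2(T[1,2],T[0,2])))
E
```

```text
time_s: 14.25
eef_pos: [0.5069, 0.2598, 0.1803]
eef_rot: [-0.699, 0.699, -0.104, 0.104]
wrist_force: [0.5, -0.8, -1.9]
opening: 0.295
moved 8.0675800979646e-05 [0.5069 0.2598 0.1803]
73.07016344739725
```

View pics/w13b.png

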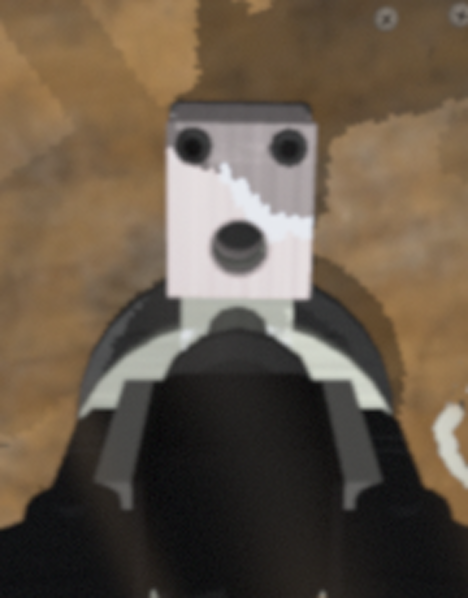

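```bash
python3 - <<'E'
from h import *
kc=ld('w13');T=np.load('w13.npz')['T']
g=lambda u,v,z:atz(kc,(u/2.6+230,v/2.6+100),z)
zt=T[2,3]+.0187-.071
# tip: fit disc r3mm top edge row
from scipy.optimize import brentq
def edge(c): 
    th=np.linspace(0,2*np.pi,90); return min(((proj(kc,[c[0]+.003*np.cos(t),c[1]+.003*np.sin(t),zt])-[230,100])*2.6)[1] for t in th)
v=brentq(lambda v:edge(g(237,v,zt))-309,300,345); tip=g(237,v,zt); print('tip',v,tip,tip-T[:3,3],zt)
h=g(239,246,.062);print('hole',h,'need',(h-tip)[:2],'TCP->',(h-T[:3,3])[:2])
E
```

```text
tip 321.0478405006579 [0.50699853 0.26156645 0.12802153] [ 0.00012063  0.00177746 -0.0523    ] 0.1280215320120574
hole [0.50717214 0.26222967 0.062     ] need [0.00017361 0.00066322] TCP-> [0.00029424 0.00244068]
```

```bash
python3 -m pendant '[0.0002,0.0007,-0.02,0,0,0,0,0,0,-0.02,0,0,0,0,0,0,-0.018,0,0,0,0,0,0,0,0,0,0,0,0,0,0,0,0,0,0]'
python3 - <<'E'
from h import *
shot('w14')
crop('pics/w14.png','pics/w14b.png',210,60,430,310,2.4)
E
```

```text
time_s: 14.92
eef_pos: [0.5073, 0.2613, 0.1229]
eef_rot: [0.7, -0.699, 0.103, -0.104]
wrist_force: [-0.1, 0.4, -0.6]
opening: 0.297
moved 0.0006339871470545932 [0.5073 0.2613 0.1229]
```

View pics/w14b.png

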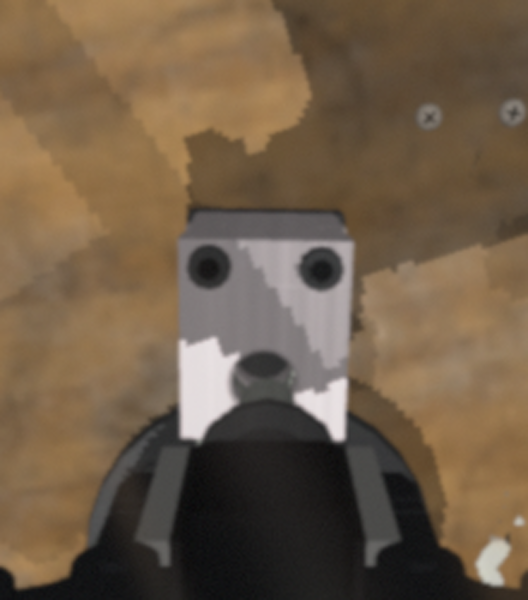

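```bash
python3 -m pendant '[0,0,-0.01,0,0,0,0,0,0,-0.01,0,0,0,0,0,0,-0.005,0,0,0,0]';python3 -m pendant '[0,0,-0.005,0,0,0,0,0,0,-0.005,0,0,0,0,0,0,0,0,0,0,0]'
```

```text
time_s: 15.35
eef_pos: [0.5063, 0.2611, 0.0962]
eef_rot: [-0.699, 0.7, -0.104, 0.103]
wrist_force: [0.4, 0.0, -0.3]
opening: 0.294
time_s: 15.72
eef_pos: [0.5065, 0.2611, 0.0867]
eef_rot: [-0.699, 0.7, -0.104, 0.103]
wrist_force: [-0.1, -0.9, -0.9]
opening: 0.299
```

```bash
python3 -m pendant '[0,0,-0.006,0,0,0,0,0,0,-0.005,0,0,0,0,0,0,0,0,0,0,0]';python3 -m pendant '[0,0,-0.003,0,0,0,0,0,0,-0.001,0,0,0,0,0,0,0,0,0,0,0]'
```

```text
time_s: 16.1
eef_pos: [0.5063, 0.2612, 0.0756]
eef_rot: [-0.699, 0.7, -0.104, 0.103]
wrist_force: [-0.0, -0.5, -0.8]
opening: 0.298
time_s: 16.48
eef_pos: [0.5068, 0.2613, 0.0722]
eef_rot: [0.699, -0.699, 0.104, -0.104]
wrist_force: [-0.4, 1.0, -1.5]
opening: 0.296
```

```bash
python3 -m pendant '[0,0,-0.001,0,0,0,0,0,0,0,0,0,0,0]';python3 -m pendant '[0,0,-0.001,0,0,0,0,0,0,0,0,0,0,0]'
python3 - <<'E'
from h import *
shot('w15')
crop('pics/w15.png','pics/w15b.png',210,60,430,310,2.4)
cv2.imwrite('pics/s15.png',ctrl.camera('scene')[:,:,::-1])
crop('pics/s15.png','pics/s15b.png',230,130,350,240,5)
E
```

```text
time_s: 16.73
eef_pos: [0.507, 0.2614, 0.072]
eef_rot: [0.7, -0.699, 0.103, -0.104]
wrist_force: [-2.4, -1.1, 4.8]
opening: 0.3
time_s: 16.98
eef_pos: [0.507, 0.2613, 0.072]
eef_rot: [-0.699, 0.7, -0.103, 0.104]
wrist_force: [-5.5, -1.3, 13.1]
opening: 0.297
moved 4.302287437643604e-05 [0.507  0.2613 0.072 ]
```

View pics/s15b.png

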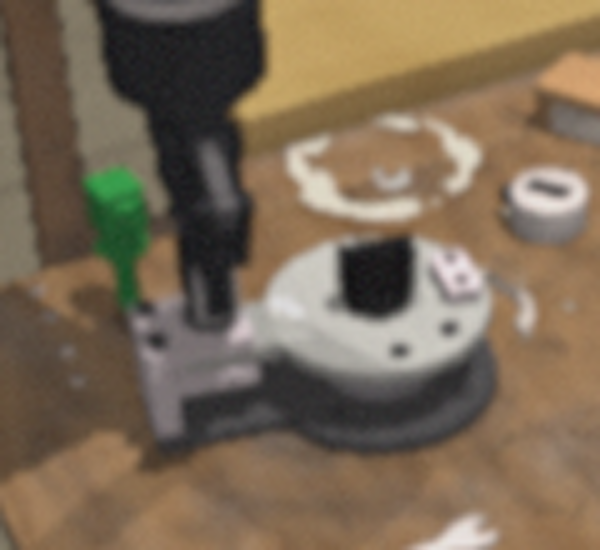

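View pics/w15b.png

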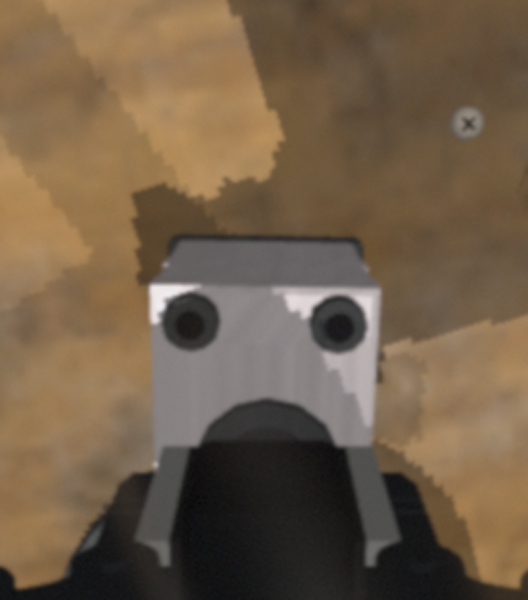

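```bash
python3 -m pendant '[0,0,0,0,0,0,0.035,0,0,0,0,0,0,0.045,0,0,0,0,0,0,0.06,0,0,0,0,0,0,0.065,0,0,0,0,0,0,0.065]'
python3 - <<'E'
from h import *
shot('w16')
crop('pics/w16.png','pics/w16b.png',170,60,470,310,2.4)
E
```

```text
time_s: 17.7
eef_pos: [0.5068, 0.2612, 0.0702]
eef_rot: [-0.699, 0.699, -0.104, 0.104]
wrist_force: [0.3, 1.2, -0.3]
opening: 0.766
moved 2.4574888102146808e-05 [0.5068 0.2612 0.0702]
```

View pics/w16b.png

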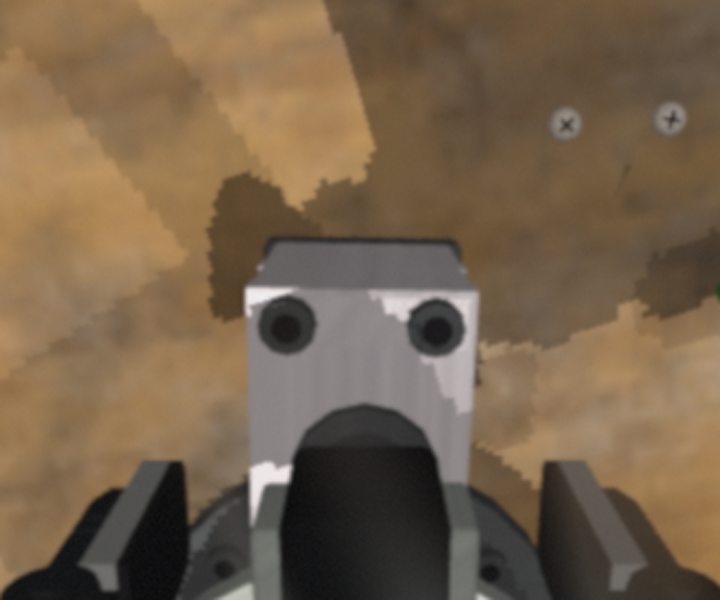

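Buttons are out on both sides of the handle, and the collar looks flat on the fork. I'll lift straight up and look again.

```bash
python3 -m pendant '[0,0,0.01,0,0,0,0.07,0,0,0.03,0,0,0,0.07,0,0,0.04,0,0,0,0.07,0,0,0.04,0,0,0,0.07,0.01,0,0.03,0,0,0,0.07,0,0,0,0,0,0,0.07,0,0,0,0,0,0,0.07,0,0,0,0,0,0,0.07]'
python3 - <<'E'
from h import *
shot('w17')
crop('pics/w17.png','pics/w17b.png',220,40,440,240,3.5)
cv2.imwrite('pics/s17.png',ctrl.camera('scene')[:,:,::-1])
crop('pics/s17.png','pics/s17b.png',230,140,350,240,6)
E
```

```text
time_s: 18.75
eef_pos: [0.5157, 0.261, 0.2186]
eef_rot: [-0.699, 0.7, -0.105, 0.103]
wrist_force: [0.0, 1.1, -1.0]
opening: 0.822
moved 0.0001751089601250977 [0.5157 0.261  0.2186]
```

View pics/w17b.png

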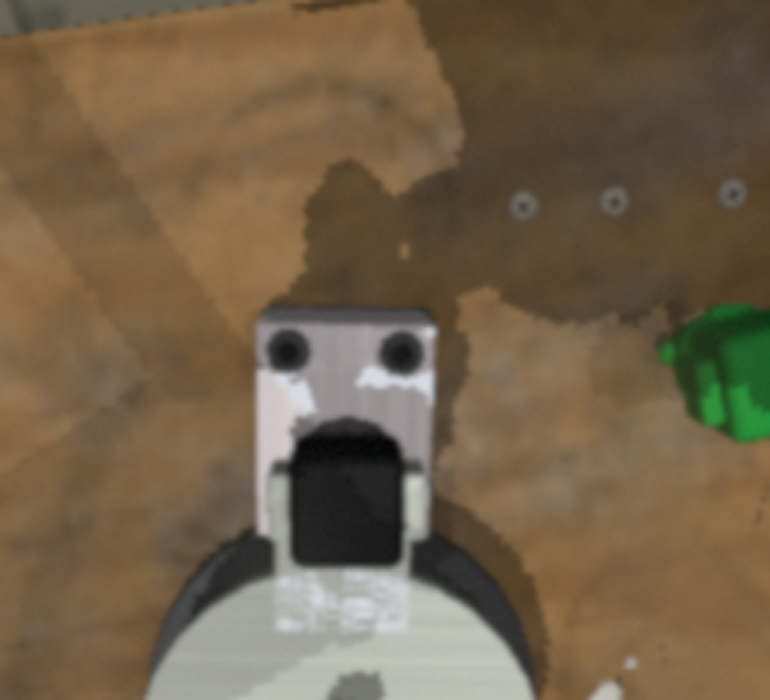

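View pics/s17b.png

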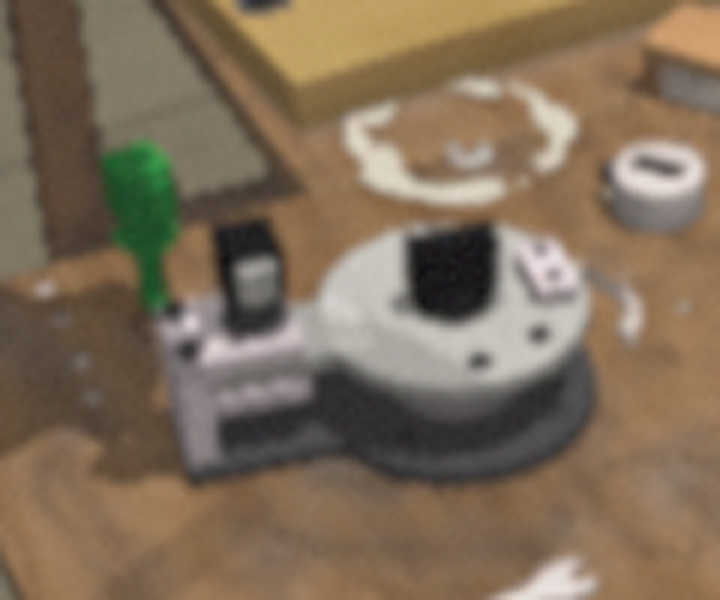

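```bash
python3 - <<'E'
from h import *
s=cam('scene')
# scene camera reads fork hole mouth (.062) at (273.25,193.5); handle top 44 mm above it
b=atz(s,(273.25,193.5),.062)
for dz in (.044,.048): print((proj(s,b+[0,0,dz])-[230,140])*6)
crop('pics/s17.png','pics/s17c.png',258,170,288,200,20)
ctrl_hand=ctrl.hand_in(); print(ctrl.get_obs()['time_s'])
E
```

```text
[250.63838388 234.46034782]
[249.80744116 226.34563228]
the job is handed in; nothing more can be done
the job is handed in; nothing more can be done
```

View pics/s17c.png

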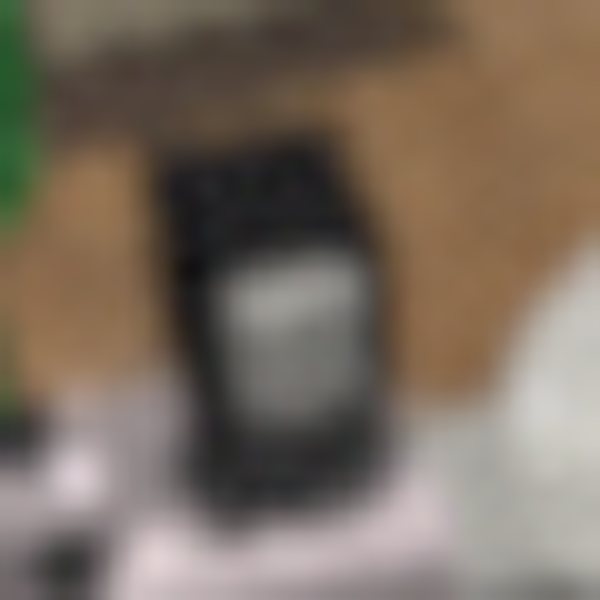

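The job is handed in at about 19 s, with the pin in the fork and the gripper about 15 cm above, touching nothing. I turned the plate about 55.5° clockwise by its knob, the shorter way. I then took the black pin from its stand with both buttons squeezed, lowered it through fork and lug until the collar touched, and let go.

**Last checks:**
- **Lowering:** no force on the way down. Contact came at TCP height 0.0720 m (expected 0.0719 m) and rose to 13 N.
- **After letting go:** both buttons stand out in the wrist pictures, and the scene picture shows the pin upright on the fork. Its handle top is within about half a pixel of where a seated pin should show.
- **Plate:** it is in line with the fork to about 0.5°.

**Not checked, or disagreed:**
- **Balls:** they cannot be seen below the lower ear, so I infer the lock from the buttons and the seating. I did not pull on the pin to test it.
- **Camera disagreement:** the fixed cameras and the wrist camera disagreed by 4 to 5 mm in y at the fork. The wrist camera also showed a bias of about 2 mm sideways. I therefore aimed the pin by comparing its tip with the hole in the same wrist picture.
- **Loose tools:** I gave them a wide berth, and the spanner, calliper and jig block looked in place in the pictures up to the pin pick-up. I did not measure them at the end.

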